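# Set the rotary dispenser's cap to the orange bay

## Robot

A 6-joint arm with a two-finger parallel gripper is mounted at the origin on the work surface. World frame = base frame: x ahead of the robot, y to its left, z up, the work surface at z = 0. Lengths are in m, angles in rad, forces in N, time in s.
With the tool pointing down it reaches from about 0.2 to 0.875 m from the base axis. Payload 3.4 kg.
Tool frame: the origin (TCP) lies on the centre line of the jaws, within the pads' length; the fingertips stand 25 mm ahead of it and the grasp point (between the pads) lies 6 mm ahead of it (ctrl.nose_length is the distance from the TCP to the fingertips, in m); z points along the fingers, y is the direction in which the jaws open and shut (so a half turn about z gives the same grasp; the last joint's range is limited). The gripper opens to 94 mm and grips with 3 to 60 N. Pads are 16 mm wide; open, the fingers measure 119 mm over their backs; the gripper's body (75 mm by 177 mm) begins 78 mm behind the grasp point.
Start: joints at [-1.386, 0.276, 1.505, -0, 1.361, -0.121], TCP at [0.173, -0.548, 0.23] pointing down, gripper open.
Joint ranges: [-2.89, 2.89], [-0.75, 2.08], [0.22, 2.7], [-1.18, 4.32], [0.11, 2.71], [-2.7, 2.7]. Speed limits (rad/s): [2.57, 2.57, 3.14, 3.14, 3.14, 3.14].

## Interface

Orientations are given as a unit quaternion [w, x, y, z].
In Python, from workcell import ctrl, viewer gives the robot as it stands. The module is installed in compiled form; this text tells all that it offers.
- The arm moves only by the tool send_rows, never from a script. Its argument "series" is a list of rows, each an object with "twist": the turn, a rotation vector about the world's x, y, z in degrees, a list of three; "delta_pos": the shift along the world's x, y, z in cm, a list of three; "fingers": the closure in counts, from 0 (fully open) to 255 (shut). In form: [{"twist": [ax, ay, az], "delta_pos": [tx, ty, tz], "fingers": fingers}, ...]. A call has 1 to 8 rows; each row is the pose to reach, as a shift and turn from the pose measured when the call began; what a row does not reach only later rows make up. A row lasts 1/8 s, in which the tool goes at most 62.5 mm and 10.7 degrees, less where a joint would pass 70% of its speed; a pose out of reach is approached as far as the arm can. A call with a gripper value outside its range is refused whole. The fingers move at their own pace and stop on an object; "force" is the grip in N (left out, the last holds). Time passes only in rows, so rows that repeat a pose let the fingers close. It gives the time, the measured TCP pose, the force and the opening at its end, in the units of the state.
- ctrl.observe(): the state, without advancing time (a new reading comes with each control period).
- viewer.capture(name): name is "scene" or "top" or "wrist"; returns the picture (480x640x3 uint8, red, green, blue); there is no depth.
- viewer.get_calibration(name): a dict with "camera_matrix" (3x3 intrinsics, pixels), "world_from_camera" (4x4, takes a point from camera to world coordinates); the wrist camera has in their place "T_tool_cam" (4x4, takes a point from camera to tool coordinates, whose origin is the TCP and whose axes are the flange's). Camera axes: x right, y down, z forward; pixel columns grow to the right and rows downward; lengths in m; the calibration is good to about 2 mm. The wrist camera is an equidistant fisheye: a pixel r from the principal point sees the ray r / f radians off the axis. A picture is of the moment at which its call begins: read the wrist's pose just before it. get_calibration takes no time and is no camera call.
- ctrl.close_job(): hands the job in, once; it reports no verdict.
The state is a dict: "time": time; "joint_positions": joint angles; "joint_vel": joint speeds; "tau": joint torques, N m; "position": TCP position; "tcp_rot": TCP orientation; "wrist_force": force on the tool from outside, world axes, zero at the start; "ft_torque": the same for the moment, N m; "opening": finger opening in m.
Only numpy, scipy, OpenCV 4.12 (cv2) and the standard library are available. Lean on these libraries where they do the work, as an engineer would, in place of code of your own. Each camera call takes 0.05 s, during which the arm holds its last target. There are 200 camera calls.

## Task

Turn the cap of the leaning washer dispenser until its window stands over the orange compartment, and leave it locked there, fully home in the orange stop: the cap comes free of its stops when it is lifted by its black handle. Let go of it at the end, and leave the spray can, the carton and the tape roll where they stand.

Things in the scene. Friction and masses are not known exactly. Their poses are not given: they have to be found in the camera images.
- handle (a point): Middle of the cap's black bar handle, on the turning axis: bar 56 long (point x), 14 thick (y: pinch here), 40 tall (z); the point is 26 above the cap's face, 14 below the bar's top. z is the turning axis, up and out, leaning 31.5 degrees from vertical roughly towards the robot; x points to the window and stud (yellow line on the bar's top). Cap: grey disc 132 across, 8 thick.
- cap (a joint): Angle of the cap on the drum, rad, growing anticlockwise looking down on the cap. Window over the orange compartment's centre line at 0 and again at 6.283 (same place), blue 1.571, white 3.142, green 4.712. Travel -0.5 to 6.78; light friction. The drum below is tightly clamped and does not turn.
- cap_lift (a joint): Height of the cap along its axis, m: 0 = fully home, 0.008 = stud riding on the crown, 0.016 = top of travel. Raise it beyond 0.008 (better 0.011) to turn clear of the notches. A spring presses it down (4 N at home, 5.5 N at the top) besides its weight of about 0.2 kg. It reaches 0 only when the stud is in a notch, and is then locked against turning.
- stud (a point): Yellow stud, 10 diameter, that sticks out of the cap's rim on the window side, 74 from the axis; it lies on the same radius as the window's centre and drops into the crown's notches. It has about 0.03 rad of slack to either side in a notch.
- crown_mid (a point): On the axis at the level of the top of the tan metal crown ring (136 to 160 across, on the drum). It has four notches 14.5 wide, 14 deep, 90 degrees apart, one per compartment. The crown is fitted with play: all its notches stand off the compartments' centre lines by the same unknown angle, up to 0.12 rad either way, fixed within a run: feel for the notch.
- window (a point): Centre of the cap's see-through window (a sector opening, 32 long radially and about 33 wide), 44 from the axis, at mid-thickness of the cap.
- orange_bay (a point): Where the window's centre lies when the cap is home with its window exactly over the orange compartment: 44 from the axis, over the compartment's centre line. Orange washer bed, and an orange tab on the drum's outer shelf (drum 184 across).
- can_mid (a point): Centre of a red-labelled spray can, 52 across, 150 tall, upright; a bystander.
- carton_mid (a point): Centre of a small carton 90 x 70 x 50 tall; a bystander.
- tape_mid (a point): Centre of a roll of brown tape lying flat, 90 across, 48 tall; a bystander.

How it is judged:
By the outcome, as a careful person would: the job done as asked, in the order asked, and still so for the second after the job is handed in, with the robot touching nothing.
It also fails if it takes over 61 s, if anything falls off the work surface, if the arm or the gripper's body presses on something with over 40 N, if the wrist force passes 120 N, or if a joint passes its speed limit or range.

## Working session

There is one attempt and no reset: what is moved stays moved. The work goes in short steps, Python scripts to look and compute and a tool call to move; the robot and the scene stay as the last step left them, time stands still between calls to the robot, and variables do not carry over. Pictures are saved under pics/ and viewed, about 8 in all and at most 12, crops included, and the job is handed in when it is done.

Besides the shell and the picture viewer there is one more tool, called after "Emit:" as name(argument=value, ...), one argument or row to a line, values as JSON. send_rows: Moves the arm, as the interface text tells. Its arguments: {"type":"object","properties":{"series":{"type":"array"},"force":{"type":"number"}},"required":["series"]}

```bash
mkdir -p pics
python3 - <<'E'
from workcell import ctrl, viewer
import cv2, numpy as np
for n in ["scene","top"]:
    im=viewer.capture(n); cv2.imwrite(f"pics/{n}0.png",im[:,:,::-1])
    c=viewer.get_calibration(n); print(n,np.round(c["camera_matrix"],1).tolist(),np.round(c["world_from_camera"],4).tolist())
c=viewer.get_calibration("wrist");print({k:np.round(v,4).tolist() if not isinstance(v,str) else v for k,v in c.items()})
s=ctrl.observe();print(s)
E
```

```text
scene [[471.3, 0.0, 318.1], [0.0, 471.3, 233.4], [0.0, 0.0, 1.0]] [[0.1242, 0.7166, -0.6864, 1.27], [0.9923, -0.0892, 0.0864, -0.0323], [0.0006, -0.6918, -0.7221, 0.8666], [0.0, 0.0, 0.0, 1.0]]
top [[490.2, 0.0, 314.5], [0.0, 490.2, 235.8], [0.0, 0.0, 1.0]] [[-0.0101, -0.9975, 0.0703, 0.5061], [-0.999, 0.0131, 0.0427, 0.0261], [-0.0435, -0.0698, -0.9966, 0.9825], [0.0, 0.0, 0.0, 1.0]]
{'camera_matrix': [[371.6483, 0.0, 324.8966], [0.0, 371.6483, 241.8852], [0.0, 0.0, 1.0]], 'T_tool_cam': [[0.0012, -0.9643, -0.2649, 0.0776], [1.0, 0.0014, -0.0007, 0.0015], [0.001, -0.2649, 0.9643, -0.1533], [0.0, 0.0, 0.0, 1.0]]}
{'time': 0.1, 'joint_positions': array([-1.38598256e+00,  2.76548028e-01,  1.50597065e+00, -8.36200475e-06,
        1.36070305e+00, -1.20983428e-01]), 'joint_vel': array([-0.00020714, -0.00178311, -0.00260033,  0.00053282, -0.00093422,
        0.00054362]), 'tau': array([ 1.41467917e-03, -4.05454552e+01, -2.37779081e+01,  7.04158796e-02,
        2.99303653e-02, -5.49220420e-05]), 'position': array([ 0.17302292, -0.54787497,  0.22969623]), 'tcp_rot': array([-8.13992991e-04,  9.88333302e-01,  1.52304366e-01, -3.00779884e-05]), 'wrist_force': array([-0.10159492, -1.06358959, -0.2782155 ]), 'ft_torque': array([ 0.02529464, -0.02096055,  0.03927774]), 'opening': 0.09394065726550943}
```

View pics/scene0.png

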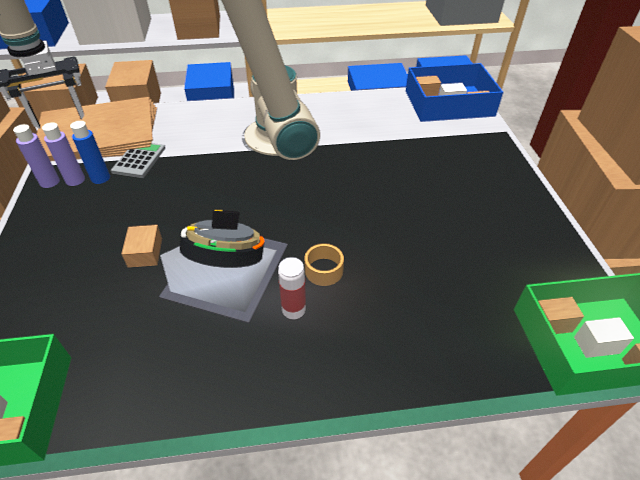

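View pics/top0.png

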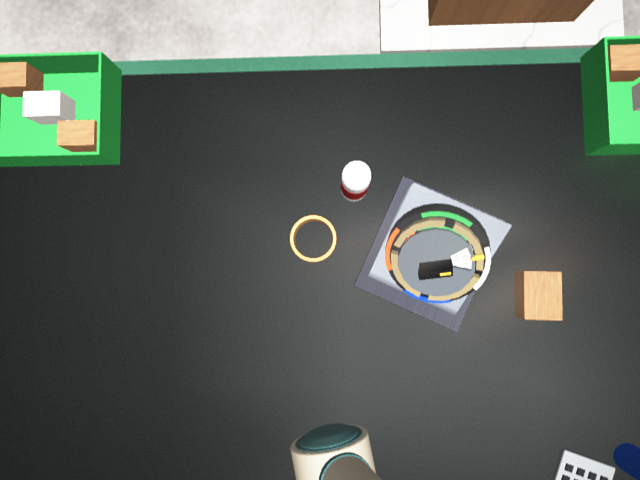

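Run:
```python
import cv2, numpy as np
a=cv2.imread("pics/scene0.png")[200:280,165:285]; b=cv2.imread("pics/top0.png")[190:320,360:520]
a=cv2.resize(a,None,fx=5,fy=5,interpolation=cv2.INTER_CUBIC);b=cv2.resize(b,None,fx=5,fy=5,interpolation=cv2.INTER_CUBIC)
cv2.imwrite("pics/za.png",a);cv2.imwrite("pics/zb.png",cv2.resize(b,(800,650))[:600] )
```

```text
(no output)
```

View pics/za.png

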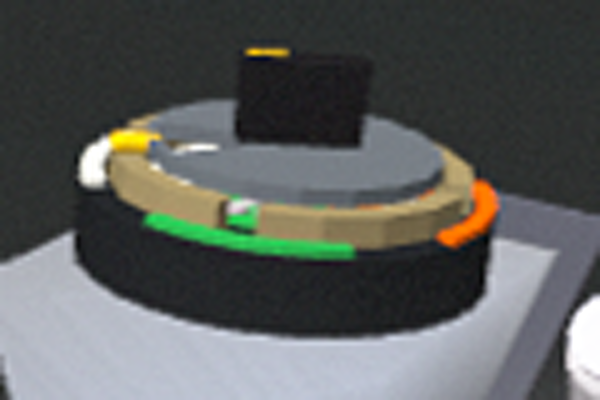

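View pics/zb.png

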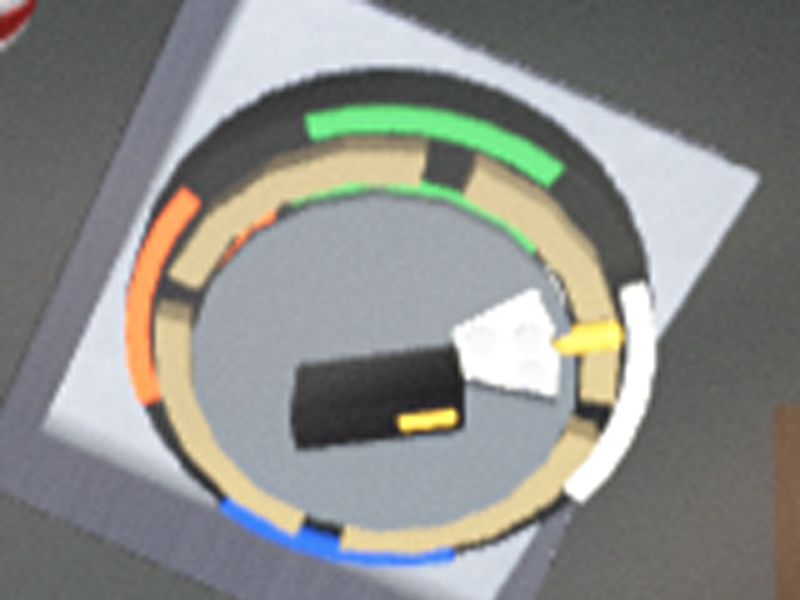

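```bash
cat > h.py <<'E'
from workcell import ctrl, viewer
import cv2, numpy as np
from scipy.spatial.transform import Rotation as R
def ray(n,px):
    c=viewer.get_calibration(n);T=c["world_from_camera"];d=np.linalg.inv(c["camera_matrix"])@[px[0],px[1],1]
    d=T[:3,:3]@d;return T[:3,3],d/np.linalg.norm(d)
def quat(q): return R.from_quat([q[1],q[2],q[3],q[0]])
def wray(px,p,q):
    c=viewer.get_calibration("wrist");K=c["camera_matrix"];T=c["T_tool_cam"]
    u=np.array([px[0]-K[0,2],px[1]-K[1,2]]);r=np.linalg.norm(u);th=r/K[0,0]
    d=np.r_[u/max(r,1e-9)*np.sin(th),np.cos(th)];r=quat(q)
    return p+r.apply(T[:3,3]),r.apply(T[:3,:3]@d)
def wproj(X,p,q):
    c=viewer.get_calibration("wrist");K=c["camera_matrix"];T=c["T_tool_cam"]
    x=T[:3,:3].T@(quat(q).inv().apply(np.asarray(X)-p)-T[:3,3]);h=np.hypot(x[0],x[1]);th=np.arctan2(h,x[2])
    return K[:2,2]+K[0,0]*th*x[:2]/h
def tri(rs):
    A=sum(np.eye(3)-np.outer(d,d) for o,d in rs);b=sum((np.eye(3)-np.outer(d,d))@o for o,d in rs)
    X=np.linalg.solve(A,b);return X,max(np.linalg.norm(np.cross(d,X-o)) for o,d in rs)
def onplane(r,P,n): return r[0]+r[1]*((P-r[0])@n/(r[1]@n))
E
python3 - <<'E'
from h import *
S=lambda u,v:ray("scene",(165+u/5,200+v/5)); T=lambda u,v:ray("top",(360+u/5,190+v/5))
for n,s,t in [("line",(267,52),(428,420)),("stud",(125,140),(600,338)),("gtabL-inner",(352,250),(308,125)),("gtabR",(148,218),(562,168)),("otab+x",(455,240),(188,198)),("gnotch",(240,213),(450,160))]:
    X,e=tri([S(*s),T(*t)]);print(n,X.round(4),round(e,4))
E
```

```text
line [ 0.498  -0.1557  0.1557] 0.0004
stud [ 0.525  -0.219   0.1359] 0.0002
gtabL-inner [ 0.5996 -0.1221  0.1339] 0.0007
gtabR [ 0.5824 -0.2047  0.1461] 0.0008
otab+x [ 0.577  -0.0822  0.1096] 0.002
gnotch [ 0.5855 -0.1668  0.1474] 0.001
```

```bash
cat >> h.py <<'E'
def goal(P,n,x,d,flip=1):
    """move rows: tool z=-n, tool y = flip*(n×x), grasp point at P+d*n"""
    s=ctrl.observe();n=n/np.linalg.norm(n);x=x-(x@n)*n;x/=np.linalg.norm(x);y=flip*np.cross(n,x);z=-n
    Rg=R.from_matrix(np.c_[np.cross(y,z),y,z]);tw=(Rg*quat(s["tcp_rot"]).inv()).as_rotvec(degrees=True)
    dp=(P+n*(d+.006)-s["position"])*100
    print("twist",tw.round(1),"dpos",dp.round(2),"|",s["position"].round(4),s["joint_positions"].round(2),"F",s["wrist_force"].round(1),"open",round(s["opening"],4),"t",s["time"])
E
python3 - <<'E'
from h import *
n=np.array([-.473,.221,.853]);x=np.array([.107,-.924,.305]);P=np.array([.503,-.144,.139])
goal(P,n,x,.10);goal(P,n,x,.10,-1)
E
```

```text
twist [-31.6 -13.6  81.2] dpos [ 2.798e+01  4.273e+01 -3.000e-02] | [ 0.173  -0.5479  0.2297] [-1.39  0.28  1.51 -0.    1.36 -0.12] F [-0.1 -1.1 -0.3] open 0.0939 t 0.1
twist [ 13.9 -32.5 -93.9] dpos [ 2.798e+01  4.273e+01 -3.000e-02] | [ 0.173  -0.5479  0.2297] [-1.39  0.28  1.51 -0.    1.36 -0.12] F [-0.1 -1.1 -0.3] open 0.0939 t 0.1
```

Emit:
send_rows(
  series=[
    {"twist":[-4,-1.7,10.2],"delta_pos":[2,3,3],"fingers":0},
    {"twist":[-8,-3.4,20.3],"delta_pos":[6,9,5],"fingers":0},
    {"twist":[-12,-5.1,30.5],"delta_pos":[10,15,6],"fingers":0},
    {"twist":[-16,-6.8,40.6],"delta_pos":[14,21.4,6],"fingers":0},
    {"twist":[-20,-8.5,50.8],"delta_pos":[18,27.5,6],"fingers":0},
    {"twist":[-24,-10.2,60.9],"delta_pos":[22,33.6,6],"fingers":0},
    {"twist":[-28,-11.9,71],"delta_pos":[25,38.2,5],"fingers":0},
    {"twist":[-31.6,-13.6,81.2],"delta_pos":[28,42.7,3],"fingers":0},
  ],
)

```text
time: 1.1
position: [0.4305, -0.1541, 0.2704]
tcp_rot: [0.259, 0.625, 0.733, 0.067]
wrist_force: [0.3, -0.9, 0.5]
opening: 0.0938
```

Run:
```python
from h import *
n=np.array([-.473,.221,.853]);x=np.array([.107,-.924,.305]);P=np.array([.503,-.144,.139])
goal(P,n,x,.10)
s=ctrl.observe();np.save("w1.npy",np.r_[s["position"],s["tcp_rot"]])
cv2.imwrite("pics/w1.png",viewer.capture("wrist")[:,:,::-1])
```

```text
twist [-0.6 -0.2  1.7] dpos [ 2.24  3.35 -4.1 ] | [ 0.4305 -0.1541  0.2704] [-0.53 -0.21  2.04  0.05  0.76 -0.71] F [ 0.3 -0.9  0.5] open 0.0938 t 1.1
```

View pics/w1.png

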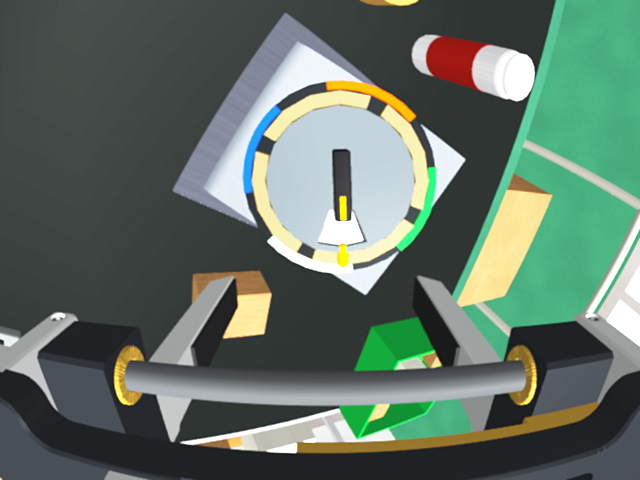

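Emit:
send_rows(
  series=[
    {"twist":[-0.6,-0.2,1.7],"delta_pos":[2.2,3.4,-1.5],"fingers":0},
    {"twist":[-0.6,-0.2,1.7],"delta_pos":[2.2,3.4,-1.5],"fingers":0},
    {"twist":[-0.6,-0.2,1.7],"delta_pos":[2.2,3.4,-1.5],"fingers":0},
  ],
)

```text
time: 1.52
position: [0.4519, -0.1128, 0.2511]
tcp_rot: [0.258, 0.609, 0.746, 0.07]
wrist_force: [-0.7, -0.1, -0.1]
opening: 0.0939
```

Run:
```python
from h import *
s=ctrl.observe();np.save("w2.npy",np.r_[s["position"],s["tcp_rot"]]);print(s["joint_vel"].round(3))
b=viewer.capture("wrist")[:,:,::-1];cv2.imwrite("pics/w2.png",b)
n=np.array([-.473,.221,.853]);x=np.array([.107,-.924,.305]);P=np.array([.503,-.144,.139])
goal(P,n,x,.10); print(wproj(P,s["position"],s["tcp_rot"]))
u,v=wproj(P,s["position"],s["tcp_rot"]).astype(int);x0,y0=max(u-115,0),max(v-115,0);print(x0,y0)
cv2.imwrite("pics/w2z.png",cv2.resize(b[y0:y0+230,x0:x0+230],(598,598),interpolation=cv2.INTER_CUBIC))
```

```text
[-0.037 -0.004 -0.011 -0.001 -0.003  0.005]
twist [-0.3 -0.2 -0.5] dpos [ 0.09 -0.7  -2.21] | [ 0.452  -0.1135  0.2515] [-0.38 -0.17  2.07 -0.04  0.7  -0.56] F [ 0.3 -0.5  1. ] open 0.0938 t 1.575
[311.60773483 244.10115055]
196 129
```

View pics/w2z.png

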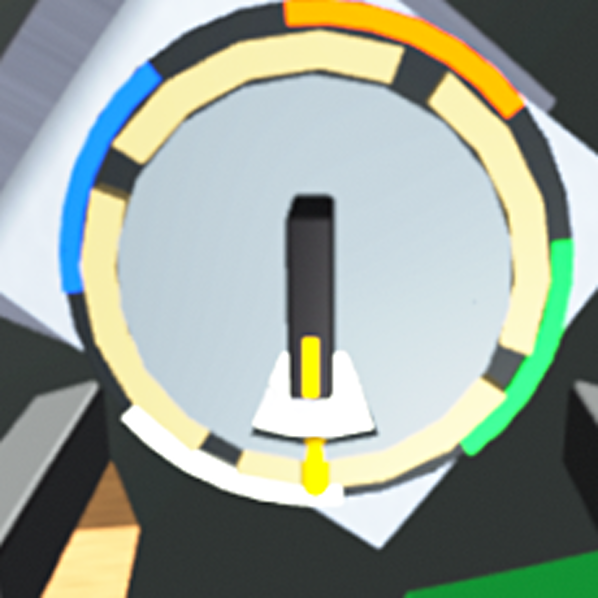

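```bash
cat > meas.py <<'E'
from h import *
import sys
n=np.array([-.473,.221,.853]);n/=np.linalg.norm(n);x=np.array([.107,-.924,.305]);x-=(x@n)*n;x/=np.linalg.norm(x);y=np.cross(n,x)
def fitc(q):
    A=np.c_[2*q,np.ones(len(q))]
    for _ in range(4):
        c=np.linalg.lstsq(A,(q**2).sum(1),rcond=None)[0];r=np.sqrt(c[2]+c[:2]@c[:2]);e=np.hypot(*(q-c[:2]).T)-r
        k=np.abs(e)<max(.0015,1.5*e.std());q=q[k];A=A[k]
    return c[:2],r,e.std(),len(q)
def run(f,P,n=n):
    w=np.load(f+".npy");p,q=w[:3],w[3:];im=cv2.imread(f"pics/{f}.png");h=cv2.cvtColor(im,cv2.COLOR_BGR2HSV)
    H,S,V=cv2.split(h.astype(int))
    pl=lambda m,d:np.array([[(X:=onplane(wray(px,p,q),P+d*n,n)-P)@x,X@y] for px in np.argwhere(m)[:,::-1]])
    c0=wproj(P,p,q);yy,xx=np.mgrid[:480,:640];near=np.hypot(xx-c0[0],yy-c0[1])<115
    tan=(H>18)&(H<33)&(S>40)&(S<130)&(V>170)&near
    m=cv2.morphologyEx(tan.astype(np.uint8),cv2.MORPH_OPEN,np.ones((2,2)));nn,l,st,_=cv2.connectedComponentsWithStats(m)
    m=np.isin(l,[i for i in range(1,nn) if st[i,4]>120])
    Q=pl(m,-.035);a=np.arctan2(*(Q-Q.mean(0)).T[::-1]);c=np.median(Q,0)
    c=(Q.max(0)+Q.min(0))/2
    for _ in range(3):
        a=np.arctan2(Q[:,1]-c[1],Q[:,0]-c[0]);r=np.hypot(*(Q-c).T);b=((a+np.pi)/2/np.pi*90).astype(int)
        o=np.array([Q[b==i][np.argmax(r[b==i])] for i in range(90) if (b==i).sum()>4]);c,rr,e,k=fitc(o)
    print(f,"crown c",(c*1e3).round(1),"r",round(rr*1e3,1),"rms",round(e*1e3,2),k)
    hist=np.histogram(np.degrees(a),bins=np.arange(-180,181,1))[0]; 
    g=[i-180+.5 for i in range(360) if hist[i]<.35*np.median(hist)];print("gaps deg",g)
    for nm,mm in dict(orange=(H<22)&(S>180)&(V>150),blue=(H>95)&(H<112)&(S>150)&(V>120),green=(H>55)&(H<80)&(S>120)&(V>150)).items():
        T=pl(mm&near&(np.hypot(xx-c0[0],yy-c0[1])>60),-.045)-c;r=np.hypot(*T.T);T=T[(r>.07)&(r<.1)];a=np.degrees(np.unwrap(np.arctan2(T[:,1],T[:,0])));print(nm,"centre",np.round((np.percentile(a,1)+np.percentile(a,99))/2,1),"span",np.percentile(a,[1,99]).round(1),"r",np.percentile(np.hypot(*T.T)*1e3,[2,98]).round(1))
    yl=(H>24)&(H<33)&(S>200)&(V>150)&near;nn,l,st,ct=cv2.connectedComponentsWithStats(yl.astype(np.uint8))
    for i in range(1,nn):
        if st[i,4]>15:
            d=.014 if np.hypot(*(ct[i]-c0))<60 else -.030
            X=pl(l==i,d).mean(0)-c;print("yellow",ct[i].round(1),(X*1e3).round(1),"ang",np.degrees(np.arctan2(X[1],X[0])).round(1))
if __name__=="__main__":
    P=np.array([.503,-.144,.139])
    for f in ["w1","w2"]: run(f,P)
E
python3 meas.py
```

```text
Traceback (most recent call last):
  File "meas.py", line 35, in <module>
    for f in ["w1","w2"]: run(f,P)
                          ~~~^^^^^
  File "meas.py", line 18, in run
    Q=pl(m,-.035);a=np.arctan2(*(Q-Q.mean(0)).T[::-1]);c=np.median(Q,0)
  File "meas.py", line 13, in <lambda>
    pl=lambda m,d:np.array([[(X:=onplane(wray(px,p,q),P+d*n,n)-P)@x,X@y] for px in np.argwhere(m)[:,::-1]])
                                         ~~~~^^^^^^^^
  File "h.py", line 9, in wray
    c=viewer.get_calibration("wrist");K=c["camera_matrix"];T=c["T_tool_cam"]
ValueError: time passes only in moves, steps and waits
```

```bash
sed -i 's/viewer.get_calibration(/cal(/; ' h.py; sed -i '3a import functools\n@functools.cache\ndef cal(n): return viewer.get_calibration(n)' h.py; python3 meas.py
```

```text
w1 crown c [0.4 4. ] r 79.7 rms 0.54 79
gaps deg [-121.5, -120.5, -119.5, -118.5, -117.5, -116.5, -115.5, -114.5, -113.5, -112.5, -111.5, -31.5, -30.5, -29.5, -28.5, -27.5, -26.5, -25.5, -24.5, -23.5, -22.5, -21.5, -2.5, -1.5, -0.5, 0.5, 1.5, 2.5, 3.5, 58.5, 59.5, 60.5, 61.5, 62.5, 63.5, 64.5, 65.5, 66.5, 67.5, 148.5, 149.5, 150.5, 151.5, 152.5, 153.5, 154.5, 155.5, 156.5, 157.5, 158.5]
orange centre -201.6 span [-230.4 -172.8] r [82.3 92.1]
blue centre -112.5 span [-140.4  -84.6] r [84.  91.6]
green centre 68.0 span [39.2 96.7] r [81.9 90.5]
yellow [342.5 207.8] [16.2 -1.1] ang -3.9
yellow [342.5 256.1] [69.3 -0.5] ang -0.4
w2 crown c [0.1 4.1] r 79.5 rms 0.62 74
gaps deg [-121.5, -120.5, -119.5, -118.5, -117.5, -116.5, -115.5, -114.5, -113.5, -112.5, -111.5, -31.5, -30.5, -29.5, -28.5, -27.5, -26.5, -25.5, -24.5, -23.5, -22.5, -21.5, -3.5, -2.5, -1.5, -0.5, 0.5, 1.5, 2.5, 3.5, 34.5, 36.5, 38.5, 39.5, 40.5, 43.5, 44.5, 45.5, 57.5, 58.5, 59.5, 60.5, 61.5, 62.5, 63.5, 64.5, 65.5, 66.5, 67.5, 148.5, 149.5, 150.5, 151.5, 152.5, 153.5, 154.5, 155.5, 156.5, 157.5, 158.5]
orange centre -201.6 span [-230.6 -172.5] r [81.9 90.5]
blue centre -112.4 span [-140.4  -84.4] r [83.7 91.5]
green centre 67.8 span [39.  96.6] r [81.9 90.6]
yellow [314.5 270. ] [16.4 -1.4] ang -4.8
yellow [316.7 309.2] [69.7 -0.7] ang -0.6
```

Emit:
send_rows(
  series=[
    {"twist":[5,-2.3,-9],"delta_pos":[0,0,0],"fingers":0},
    {"twist":[10,-4.6,-18],"delta_pos":[0,0,0],"fingers":0},
    {"twist":[15,-6.9,-27],"delta_pos":[0,0,0],"fingers":0},
    {"twist":[20,-9.2,-36],"delta_pos":[0,0,0],"fingers":0},
    {"twist":[25,-11.5,-45],"delta_pos":[0,0,0],"fingers":0},
    {"twist":[30,-13.8,-54],"delta_pos":[0,0,0],"fingers":0},
    {"twist":[35,-16.1,-63],"delta_pos":[0,0,0],"fingers":0},
    {"twist":[40,-18.4,-72],"delta_pos":[0,0,0],"fingers":0},
  ],
)

```text
time: 2.58
position: [0.4517, -0.1157, 0.2522]
tcp_rot: [0.147, 0.952, 0.138, 0.231]
wrist_force: [0.1, 0.4, 0.0]
opening: 0.0941
```

Emit:
send_rows(
  series=[
    {"twist":[5,-2.3,-9],"delta_pos":[0,0,0],"fingers":0},
    {"twist":[10,-4.6,-18],"delta_pos":[0,0,0],"fingers":0},
    {"twist":[15,-6.9,-27],"delta_pos":[0,0,0],"fingers":0},
    {"twist":[20,-9.2,-36],"delta_pos":[0,0,0],"fingers":0},
    {"twist":[25,-11.5,-45],"delta_pos":[0,0,0],"fingers":0},
    {"twist":[30,-13.8,-54],"delta_pos":[0,0,0],"fingers":0},
    {"twist":[35,-16.1,-63],"delta_pos":[0,0,0],"fingers":0},
    {"twist":[40,-18.4,-72],"delta_pos":[0,0,0],"fingers":0},
  ],
)

```text
time: 3.58
position: [0.4514, -0.1178, 0.2529]
tcp_rot: [-0.042, 0.794, -0.542, 0.27]
wrist_force: [0.0, -0.1, 0.7]
opening: 0.0937
```

```bash
cat > pose.py <<'E'
from h import *
n=np.array([-.473,.221,.853]);n/=np.linalg.norm(n);x=np.array([.107,-.924,.305]);x-=(x@n)*n;x/=np.linalg.norm(x);y=np.cross(n,x)
P=np.array([.503,-.144,.139])+.0033*y+.0002*x
def st(deg): return R.from_rotvec(np.radians(deg)*n).apply(x)
E
python3 - <<'E'
from pose import *
print(P,n,y); goal(P,n,st(-.5),.05,-1);goal(P,n,st(-.5),.0,-1)
E
```

```text
[ 0.50590642 -0.14339507  0.14045492] [-0.47295767  0.22098022  0.85292367] [0.87395145 0.24059439 0.42228332]
twist [ 5.5 -2.3 -9.2] dpos [ 2.81 -1.32 -6.47] | [ 0.4514 -0.1178  0.2529] [-0.38 -0.17  2.07 -0.06  0.69  2.43] F [ 0.  -0.1  0.7] open 0.0937 t 3.575
twist [ 5.5 -2.3 -9.2] dpos [  5.17  -2.43 -10.74] | [ 0.4514 -0.1178  0.2529] [-0.38 -0.17  2.07 -0.06  0.69  2.43] F [ 0.  -0.1  0.7] open 0.0937 t 3.575
```

Emit:
send_rows(
  series=[
    {"twist":[2.7,-1.1,-4.6],"delta_pos":[0.9,-0.4,-2.2],"fingers":0},
    {"twist":[5.5,-2.3,-9.2],"delta_pos":[1.9,-0.9,-4.4],"fingers":0},
    {"twist":[5.5,-2.3,-9.2],"delta_pos":[2.8,-1.3,-6.5],"fingers":0},
    {"twist":[5.5,-2.3,-9.2],"delta_pos":[3.6,-1.7,-7.9],"fingers":0},
    {"twist":[5.5,-2.3,-9.2],"delta_pos":[4.4,-2.1,-9.3],"fingers":0},
    {"twist":[5.5,-2.3,-9.2],"delta_pos":[5.2,-2.4,-10.7],"fingers":0},
    {"twist":[5.5,-2.3,-9.2],"delta_pos":[5.2,-2.4,-10.7],"fingers":0},
  ],
)

```text
time: 4.45
position: [0.5029, -0.1439, 0.1453]
tcp_rot: [-0.068, 0.739, -0.617, 0.262]
wrist_force: [0.0, -0.0, 0.2]
opening: 0.0939
```

Run:
```python
from pose import *
goal(P,n,st(-.5),.0,-1)
s=ctrl.observe();np.save("w3.npy",np.r_[s["position"],s["tcp_rot"]])
b=viewer.capture("wrist")[:,:,::-1];cv2.imwrite("pics/w3.png",b)
```

```text
twist [-0.  -0.   0.2] dpos [0.02 0.18 0.02] | [ 0.5029 -0.1439  0.1453] [-0.39  0.06  2.18 -0.07  0.36  2.63] F [ 0.  -0.   0.2] open 0.0939 t 4.45
```

View pics/w3.png

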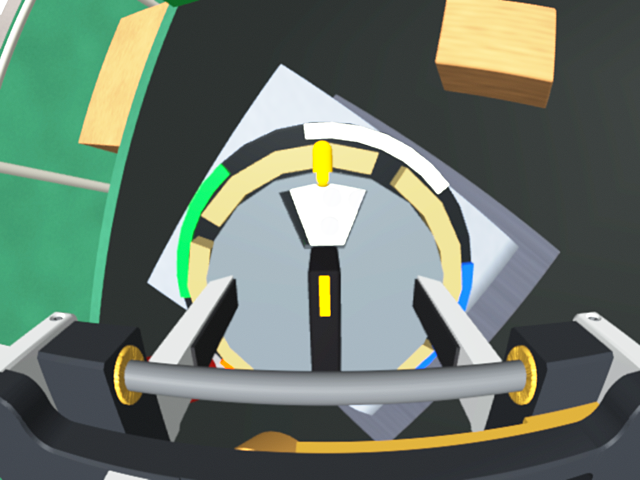

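Emit:
send_rows(
  force=20,
  series=[
    {"twist":[0,0,0],"delta_pos":[0,0.1,0],"fingers":255},
    {"twist":[0,0,0],"delta_pos":[0,0.1,0],"fingers":255},
    {"twist":[0,0,0],"delta_pos":[0,0.1,0],"fingers":255},
    {"twist":[0,0,0],"delta_pos":[0,0.1,0],"fingers":255},
    {"twist":[0,0,0],"delta_pos":[0,0.1,0],"fingers":255},
    {"twist":[0,0,0],"delta_pos":[0,0.1,0],"fingers":255},
    {"twist":[0,0,0],"delta_pos":[0,0.1,0],"fingers":255},
    {"twist":[0,0,0],"delta_pos":[0,0.1,0],"fingers":255},
  ],
)

```text
time: 5.5
position: [0.503, -0.1425, 0.146]
tcp_rot: [-0.069, 0.739, -0.617, 0.262]
wrist_force: [-0.2, 0.5, -0.7]
opening: 0.0173
```

Emit:
send_rows(
  series=[
    {"twist":[0,0,0],"delta_pos":[0,0,0],"fingers":255},
    {"twist":[0,0,0],"delta_pos":[0,0,0],"fingers":255},
    {"twist":[0,0,0],"delta_pos":[0,0,0],"fingers":255},
  ],
)

```text
time: 5.88
position: [0.5027, -0.1426, 0.1457]
tcp_rot: [-0.068, 0.739, -0.617, 0.262]
wrist_force: [-2.5, -2.3, 0.5]
opening: 0.0138
```

Emit:
send_rows(
  series=[
    {"twist":[0,0,0],"delta_pos":[-0.1,0.04,0.17],"fingers":255},
    {"twist":[0,0,0],"delta_pos":[-0.19,0.09,0.34],"fingers":255},
    {"twist":[0,0,0],"delta_pos":[-0.19,0.09,0.34],"fingers":255},
    {"twist":[0,0,0],"delta_pos":[-0.19,0.09,0.34],"fingers":255},
  ],
)

```text
time: 6.38
position: [0.5008, -0.1418, 0.149]
tcp_rot: [-0.068, 0.739, -0.617, 0.262]
wrist_force: [0.8, -4.7, -4.8]
opening: 0.0139
```

Run:
```python
from pose import *
goal(P,n,st(-.5),.004,-1);s=ctrl.observe();print(s["wrist_force"]@n, (s["position"]-P)@n)
```

```text
twist [ 0.  -0.1  0.2] dpos [0.04 0.06 0.  ] | [ 0.5008 -0.1418  0.149 ] [-0.39  0.05  2.18 -0.07  0.37  2.63] F [ 0.8 -4.7 -4.8] open 0.0139 t 6.375
-5.529581207113893 0.010049938430917699
```

Emit:
send_rows(
  series=[
    {"twist":[-5,2.3,9],"delta_pos":[0,0,0],"fingers":255},
    {"twist":[-10,4.6,18],"delta_pos":[0,0,0],"fingers":255},
    {"twist":[-15,6.9,27],"delta_pos":[0,0,0],"fingers":255},
    {"twist":[-20,9.2,36],"delta_pos":[0,0,0],"fingers":255},
    {"twist":[-25,11.5,45],"delta_pos":[0,0,0],"fingers":255},
    {"twist":[-30,13.8,54],"delta_pos":[0,0,0],"fingers":255},
    {"twist":[-35,16.1,63],"delta_pos":[0,0,0],"fingers":255},
    {"twist":[-35,16.1,63],"delta_pos":[0,0,0],"fingers":255},
  ],
)

```text
time: 7.38
position: [0.502, -0.1404, 0.1492]
tcp_rot: [0.101, 0.961, -0.049, 0.254]
wrist_force: [7.8, 6.6, -4.6]
opening: 0.014
```

Run:
```python
from pose import *
goal(P,n,st(153.5),.004,-1);s=ctrl.observe();print(s["wrist_force"]@n, (s["position"]-P)@n)
```

```text
twist [-38.3  18.   68.3] dpos [-0.08 -0.08 -0.03] | [ 0.502  -0.1404  0.1492] [-0.39  0.05  2.18 -0.06  0.36  1.33] F [ 7.8  6.6 -4.6] open 0.014 t 7.375
-6.149024318331799 0.010016660250872137
```

Emit:
send_rows(
  series=[
    {"twist":[-5,2.3,9],"delta_pos":[0,0,0],"fingers":255},
    {"twist":[-10,4.6,18],"delta_pos":[0,0,0],"fingers":255},
    {"twist":[-15,6.9,27],"delta_pos":[0,0,0],"fingers":255},
    {"twist":[-20,9.2,36],"delta_pos":[0,0,0],"fingers":255},
    {"twist":[-25,11.5,45],"delta_pos":[0,0,0],"fingers":255},
    {"twist":[-30,13.8,54],"delta_pos":[0,0,0],"fingers":255},
    {"twist":[-35,16.1,63],"delta_pos":[0,0,0],"fingers":255},
    {"twist":[-38.2,17.9,68.3],"delta_pos":[0,0,0],"fingers":255},
  ],
)

```text
time: 8.38
position: [0.5012, -0.1385, 0.148]
tcp_rot: [0.238, 0.766, 0.583, 0.127]
wrist_force: [5.2, 7.1, -6.5]
opening: 0.0135
```

Run:
```python
from pose import *
goal(P,n,st(153.5),-.008,-1);s=ctrl.observe();print(s["wrist_force"]@n, (s["position"]-P)@n)
np.save("w4.npy",np.r_[s["position"],s["tcp_rot"]])
b=viewer.capture("wrist")[:,:,::-1];cv2.imwrite("pics/w4.png",b)
cv2.imwrite("pics/w4z.png",cv2.resize(b[100:350,150:500],(800,571),interpolation=cv2.INTER_CUBIC))
```

```text
twist [-0.3 -0.1 -0.1] dpos [ 0.56 -0.54 -0.93] | [ 0.5012 -0.1385  0.148 ] [-0.39  0.05  2.18 -0.06  0.37 -0.07] F [ 5.2  7.1 -6.5] open 0.0135 t 8.375
-6.463779096953927 0.009758510042246614
```

View pics/w4z.png

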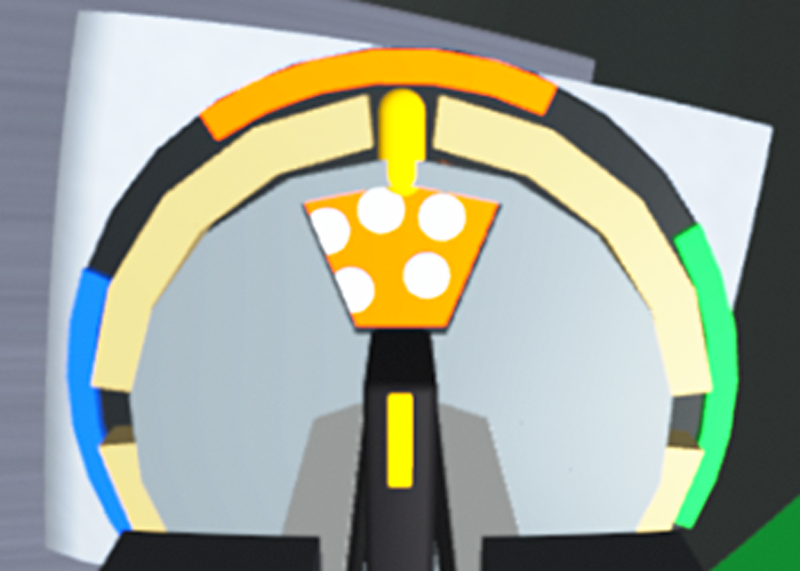

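Emit:
send_rows(
  series=[
    {"twist":[0,0,0],"delta_pos":[0.14,-0.07,-0.26],"fingers":255},
    {"twist":[0,0,0],"delta_pos":[0.28,-0.13,-0.51],"fingers":255},
    {"twist":[0,0,0],"delta_pos":[0.43,-0.2,-0.77],"fingers":255},
    {"twist":[0,0,0],"delta_pos":[0.52,-0.24,-0.94],"fingers":255},
    {"twist":[0,0,0],"delta_pos":[0.52,-0.24,-0.94],"fingers":255},
  ],
)

```text
time: 9.05
position: [0.5061, -0.1405, 0.1394]
tcp_rot: [0.238, 0.766, 0.584, 0.127]
wrist_force: [-4.6, 4.2, 6.3]
opening: 0.0139
```

Run:
```python
from pose import *
goal(P,n,st(153.5),-.008,-1);s=ctrl.observe();print(s["wrist_force"]@n, (s["position"]-P)@n)
```

```text
twist [-0.2 -0.1 -0.3] dpos [ 0.07 -0.34 -0.06] | [ 0.5061 -0.1405  0.1394] [-0.39  0.07  2.19 -0.06  0.34 -0.07] F [-4.6  4.2  6.3] open 0.0139 t 9.05
8.4477749000324 -0.0003531277862329433
```

Emit:
send_rows(
  series=[
    {"twist":[-0.5,0.2,0.9],"delta_pos":[0.07,-0.03,-0.13],"fingers":255},
    {"twist":[0.5,-0.2,-0.9],"delta_pos":[0.07,-0.03,-0.13],"fingers":255},
    {"twist":[-0.5,0.2,0.9],"delta_pos":[0.1,-0.05,-0.19],"fingers":255},
    {"twist":[0.5,-0.2,-0.9],"delta_pos":[0.1,-0.05,-0.19],"fingers":255},
    {"twist":[0,0,0],"delta_pos":[0.1,-0.05,-0.19],"fingers":255},
  ],
)

```text
time: 9.68
position: [0.5062, -0.1405, 0.1392]
tcp_rot: [0.239, 0.765, 0.584, 0.127]
wrist_force: [-13.4, 6.6, 17.0]
opening: 0.0138
```

Run:
```python
from pose import *
goal(P,n,st(153.5),-.008,-1);s=ctrl.observe();print(s["wrist_force"]@n, (s["position"]-P)@n, s["ft_torque"])
```

```text
twist [-0.1 -0.  -0.3] dpos [ 0.06 -0.34 -0.05] | [ 0.5062 -0.1405  0.1392] [-0.39  0.07  2.19 -0.07  0.34 -0.07] F [-13.4   6.6  17. ] open 0.0138 t 9.675
22.253240896368077 -0.00056230507637586 [ 0.23312747  0.79775461 -0.12901662]
```

Emit:
send_rows(
  series=[
    {"twist":[0,0,0],"delta_pos":[0,0,0],"fingers":255},
    {"twist":[0,0,0],"delta_pos":[0,0,0],"fingers":0},
    {"twist":[0,0,0],"delta_pos":[0,0,0],"fingers":0},
    {"twist":[0,0,0],"delta_pos":[0,0,0],"fingers":0},
    {"twist":[0,0,0],"delta_pos":[0,0,0],"fingers":0},
    {"twist":[0,0,0],"delta_pos":[0,0,0],"fingers":0},
    {"twist":[0,0,0],"delta_pos":[0,0,0],"fingers":0},
  ],
)

```text
time: 10.55
position: [0.5062, -0.1404, 0.1392]
tcp_rot: [0.239, 0.765, 0.584, 0.127]
wrist_force: [0.3, 0.3, 0.0]
opening: 0.0703
```

Emit:
send_rows(
  series=[
    {"twist":[0,0,0],"delta_pos":[-0.9,0.4,1.7],"fingers":0},
    {"twist":[0,0,0],"delta_pos":[-2.4,1.1,4.3],"fingers":0},
    {"twist":[0,0,0],"delta_pos":[-4.2,2,7.7],"fingers":0},
    {"twist":[0,0,0],"delta_pos":[-6.1,2.9,11.1],"fingers":0},
    {"twist":[0,0,0],"delta_pos":[-6.1,2.9,11.1],"fingers":0},
    {"twist":[0,0,0],"delta_pos":[-6.1,2.9,11.1],"fingers":0},
  ],
)

```text
time: 11.3
position: [0.445, -0.1114, 0.2494]
tcp_rot: [0.238, 0.765, 0.584, 0.127]
wrist_force: [0.1, 0.7, 0.3]
opening: 0.0941
```

Run:
```python
from pose import *
from meas import run
s=ctrl.observe();np.save("w5.npy",np.r_[s["position"],s["tcp_rot"]])
b=viewer.capture("wrist")[:,:,::-1];cv2.imwrite("pics/w5.png",b)
run("w5",np.array([.503,-.144,.139]))
a=viewer.capture("scene")[200:280,165:285,::-1]
u,v=wproj(P,s["position"],s["tcp_rot"]).astype(int);x0,y0=u-100,max(v-100,0);print(x0,y0)
z=np.hstack([cv2.resize(b[y0:y0+200,x0:x0+160],(400,500),interpolation=cv2.INTER_CUBIC),cv2.resize(a,(400,266))[[*range(266)]+[265]*234]])
z=np.zeros((600,800,3),np.uint8);w=cv2.resize(b[y0:y0+200,x0:x0+200],(400,400),interpolation=cv2.INTER_CUBIC);z[:400,:400]=w
z[:266,400:]=cv2.resize(a,(400,266),interpolation=cv2.INTER_CUBIC);cv2.imwrite("pics/w5z.png",z)
```

```text
w5 crown c [0.8 3.6] r 79.7 rms 0.63 79
gaps deg [-121.5, -120.5, -119.5, -118.5, -117.5, -116.5, -115.5, -114.5, -113.5, -112.5, -111.5, -28.5, -27.5, -26.5, -25.5, -24.5, -23.5, -22.5, -21.5, 57.5, 58.5, 59.5, 60.5, 61.5, 62.5, 63.5, 64.5, 65.5, 66.5, 67.5, 148.5, 149.5, 150.5, 151.5, 152.5, 153.5, 154.5, 155.5, 156.5, 157.5, 158.5]
orange centre 158.4 span [129.7 187.1] r [82.7 91.7]
blue centre -112.9 span [-140.9  -84.9] r [83.9 91.5]
green centre 68.3 span [39.6 97. ] r [81.7 90.5]
yellow [326.  154.6] [-63.7  30.8] ang 154.2
yellow [325.5 226.4] [-17.6   7.6] ang 156.7
226 145
```

View pics/w5z.png

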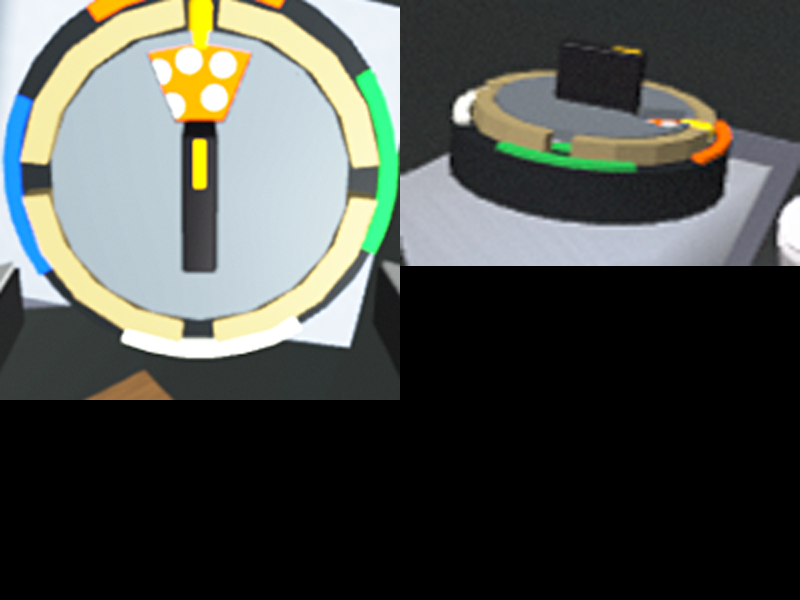

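Run:
```python
from pose import *
from scipy import ndimage as nd
def blobs(im):
    h=cv2.cvtColor(im,cv2.COLOR_BGR2HSV).astype(int);H,S,V=h[...,0],h[...,1],h[...,2]
    m=(H>20)&(H<33)&(S>170)&(V>110);l,k=nd.label(m);return [(np.array(nd.center_of_mass(m,l,i))[::-1],(l==i).sum()) for i in range(1,k+1) if (l==i).sum()>3]
sc=viewer.capture("scene")[:,:,::-1].copy();tp=viewer.capture("top")[:,:,::-1].copy();cv2.imwrite("pics/scene1.png",sc);cv2.imwrite("pics/top1.png",tp)
ws={}
for f,S,wp in [("0",cv2.imread("pics/scene0.png"),("w2",(314.5,270.))),("1",sc,("w5",(325.5,226.4)))]:
    w=np.load(wp[0]+".npy")
    for b,a in blobs(S):
        if 180<b[0]<260 and 205<b[1]<245:
            X,e=tri([ray("scene",b),wray(wp[1],w[:3],w[3:])]);print("scene"+f,b.round(1),a,"line?",X.round(4),"res",round(e,4),"axial",round((X-P)@n*1e3,1))
```

```text
scene0 [218. 210.] 9 line? [ 0.5    -0.1553  0.1584] res 0.0005 axial 15.5
scene0 [190.5 227.9] 28 line? [ 0.5242 -0.2032  0.1223] res 0.0186 axial -37.3
scene1 [232.3 214.7] 9 line? [ 0.5063 -0.1253  0.1465] res 0.0009 axial 9.0
scene1 [254.6 237.2] 19 line? [ 0.5275 -0.1102  0.1108] res 0.0306 axial -28.2
```

Emit:
send_rows(
  force=40,
  series=[
    {"twist":[0,0,0],"delta_pos":[2.4,-1.1,-4.3],"fingers":0},
    {"twist":[0,0,0],"delta_pos":[4.3,-2,-7.7],"fingers":0},
    {"twist":[0,0,0],"delta_pos":[6.1,-2.9,-11],"fingers":0},
    {"twist":[0,0,0],"delta_pos":[6.1,-2.9,-11],"fingers":255},
    {"twist":[0,0,0],"delta_pos":[6.1,-2.9,-11],"fingers":255},
    {"twist":[0,0,0],"delta_pos":[6.1,-2.9,-11],"fingers":255},
    {"twist":[0,0,0],"delta_pos":[6.1,-2.9,-11],"fingers":255},
    {"twist":[0,0,0],"delta_pos":[6.1,-2.9,-11],"fingers":255},
  ],
)

```text
time: 12.5
position: [0.506, -0.1404, 0.139]
tcp_rot: [0.238, 0.766, 0.584, 0.127]
wrist_force: [0.6, -0.4, 0.3]
opening: 0.0473
```

Emit:
send_rows(
  series=[
    {"twist":[0,0,0],"delta_pos":[0,0,0],"fingers":255},
    {"twist":[0,0,0],"delta_pos":[0,0,0],"fingers":255},
    {"twist":[0,0,0],"delta_pos":[0,0,0],"fingers":255},
    {"twist":[0,0,0],"delta_pos":[0,0,0],"fingers":255},
    {"twist":[0,0,0],"delta_pos":[0,0,0],"fingers":255},
  ],
)

```text
time: 13.12
position: [0.5062, -0.1405, 0.1392]
tcp_rot: [0.238, 0.766, 0.584, 0.127]
wrist_force: [0.7, 0.2, 0.6]
opening: 0.0138
```

```bash
cat > f.py <<'E'
from pose import *
goal(P,n,st(153.5),-.008,-1);s=ctrl.observe();d=s["position"]-P;print("Fax",round(s["wrist_force"]@n,1),"ax mm",round(d@n*1e3,2),"lat",np.round([d@x*1e3,d@y*1e3],1),"Mz",s["ft_torque"]@n)
E
python3 f.py
```

```text
twist [-0.2 -0.1 -0.3] dpos [ 0.07 -0.34 -0.04] | [ 0.5062 -0.1405  0.1392] [-0.39  0.07  2.19 -0.06  0.34 -0.07] F [0.7 0.2 0.6] open 0.0138 t 13.125
Fax 0.3 ax mm -0.57 lat [-3.1  0.4] Mz -0.027938016209030886
```

Emit:
send_rows(
  series=[
    {"twist":[0,0,0],"delta_pos":[0.07,-0.03,-0.13],"fingers":255},
    {"twist":[0,0,0],"delta_pos":[0.07,-0.03,-0.13],"fingers":255},
    {"twist":[0,0,0],"delta_pos":[0.07,-0.03,-0.13],"fingers":255},
  ],
)

```text
time: 13.5
position: [0.5063, -0.1405, 0.139]
tcp_rot: [0.238, 0.765, 0.584, 0.127]
wrist_force: [-10.3, 3.9, 14.9]
opening: 0.0135
```

```bash
python3 f.py
```

```text
twist [-0.1 -0.1 -0.3] dpos [ 0.05 -0.33 -0.02] | [ 0.5063 -0.1405  0.139 ] [-0.39  0.07  2.19 -0.07  0.34 -0.07] F [-10.3   3.9  14.9] open 0.0135 t 13.5
Fax 18.5 ax mm -0.8 lat [-3.2  0.4] Mz -0.0561887382852752
```

Emit:
send_rows(
  series=[
    {"twist":[0,0,0],"delta_pos":[-0.2,0.09,0.36],"fingers":255},
    {"twist":[0,0,0],"delta_pos":[-0.4,0.19,0.72],"fingers":255},
    {"twist":[0,0,0],"delta_pos":[-0.54,0.25,0.98],"fingers":255},
    {"twist":[0,0,0],"delta_pos":[-0.54,0.25,0.98],"fingers":255},
    {"twist":[5,-2.3,-9],"delta_pos":[-0.54,0.25,0.98],"fingers":255},
    {"twist":[6.6,-3.1,-11.9],"delta_pos":[-0.54,0.25,0.98],"fingers":255},
    {"twist":[6.6,-3.1,-11.9],"delta_pos":[-0.54,0.25,0.98],"fingers":255},
  ],
)

```text
time: 14.38
position: [0.5013, -0.1382, 0.1488]
tcp_rot: [0.222, 0.83, 0.487, 0.156]
wrist_force: [4.6, -2.2, -5.3]
opening: 0.0138
```

```bash
python3 f.py
```

```text
twist [-6.7  3.1 11.6] dpos [ 0.56 -0.56 -1.01] | [ 0.5013 -0.1382  0.1488] [-0.39  0.05  2.18 -0.06  0.37  0.17] F [ 4.6 -2.2 -5.3] open 0.0138 t 14.375
Fax -7.2 ax mm 10.48 lat [-2.9  0.8] Mz -0.026563702790061414
```

Now lower onto the crown to find the riding height (expected 8 mm above home).

Emit:
send_rows(
  series=[
    {"twist":[0,0,0],"delta_pos":[0.09,-0.04,-0.17],"fingers":255},
    {"twist":[0,0,0],"delta_pos":[0.19,-0.09,-0.34],"fingers":255},
    {"twist":[0,0,0],"delta_pos":[0.24,-0.11,-0.43],"fingers":255},
    {"twist":[0,0,0],"delta_pos":[0.24,-0.11,-0.43],"fingers":255},
  ],
)

```text
time: 14.88
position: [0.5032, -0.1394, 0.1451]
tcp_rot: [0.222, 0.83, 0.487, 0.155]
wrist_force: [-4.1, -1.8, 4.8]
opening: 0.0138
```

```bash
python3 f.py
```

```text
twist [-6.7  3.1 11.6] dpos [ 0.36 -0.44 -0.64] | [ 0.5032 -0.1394  0.1451] [-0.39  0.06  2.18 -0.06  0.35  0.17] F [-4.1 -1.8  4.8] open 0.0138 t 14.875
Fax 5.6 ax mm 6.14 lat [-2.6  0.6] Mz -0.010079325811209086
```

Emit:
send_rows(
  series=[
    {"twist":[0,0,0],"delta_pos":[-0.14,0.07,0.26],"fingers":255},
    {"twist":[0,0,0],"delta_pos":[-0.28,0.13,0.51],"fingers":255},
    {"twist":[0,0,0],"delta_pos":[-0.38,0.18,0.68],"fingers":255},
    {"twist":[0,0,0],"delta_pos":[-0.45,0.21,0.81],"fingers":255},
    {"twist":[0,0,0],"delta_pos":[-0.45,0.21,0.81],"fingers":255},
  ],
)

```text
time: 15.5
position: [0.4988, -0.1373, 0.1531]
tcp_rot: [0.222, 0.83, 0.487, 0.155]
wrist_force: [4.7, -1.9, -5.8]
opening: 0.0138
```

```bash
python3 f.py
```

```text
twist [-6.7  3.1 11.6] dpos [ 0.8  -0.66 -1.43] | [ 0.4988 -0.1373  0.1531] [-0.39  0.04  2.18 -0.06  0.38  0.17] F [ 4.7 -1.9 -5.8] open 0.0138 t 15.5
Fax -7.6 ax mm 15.48 lat [-2.7  0.6] Mz -0.006099614380625593
```

Emit:
send_rows(
  series=[
    {"twist":[0,0,0],"delta_pos":[-0.05,0.02,0.09],"fingers":255},
    {"twist":[0,0,0],"delta_pos":[-0.05,0.02,0.09],"fingers":255},
    {"twist":[0,0,0],"delta_pos":[-0.05,0.02,0.09],"fingers":255},
  ],
)

```text
time: 15.88
position: [0.4988, -0.1373, 0.1532]
tcp_rot: [0.222, 0.83, 0.487, 0.155]
wrist_force: [10.5, -3.9, -12.8]
opening: 0.014
```

```bash
python3 f.py
```

```text
twist [-6.7  3.  11.6] dpos [ 0.81 -0.66 -1.45] | [ 0.4988 -0.1373  0.1532] [-0.39  0.04  2.18 -0.06  0.38  0.17] F [ 10.5  -3.9 -12.8] open 0.014 t 15.875
Fax -16.7 ax mm 15.61 lat [-2.7  0.6] Mz -0.050096387209556094
```

Emit:
send_rows(
  series=[
    {"twist":[0,0,0],"delta_pos":[-0.05,0.02,0.09],"fingers":255},
    {"twist":[0,0,0],"delta_pos":[-0.05,0.02,0.09],"fingers":255},
    {"twist":[0,0,0],"delta_pos":[-0.05,0.02,0.09],"fingers":255},
  ],
)

```text
time: 16.25
position: [0.4988, -0.1373, 0.1532]
tcp_rot: [0.222, 0.83, 0.487, 0.155]
wrist_force: [11.1, -4.6, -15.8]
opening: 0.0137
```

```bash
python3 f.py
```

```text
twist [-6.7  3.  11.6] dpos [ 0.81 -0.66 -1.45] | [ 0.4988 -0.1373  0.1532] [-0.39  0.04  2.18 -0.06  0.38  0.17] F [ 11.1  -4.6 -15.8] open 0.0137 t 16.25
Fax -19.7 ax mm 15.63 lat [-2.7  0.6] Mz -0.015424253052725673
```

Emit:
send_rows(
  series=[
    {"twist":[0,0,0],"delta_pos":[0.19,-0.09,-0.34],"fingers":255},
    {"twist":[-5,2.3,9],"delta_pos":[0.19,-0.09,-0.34],"fingers":255},
    {"twist":[-6.6,3.1,11.8],"delta_pos":[0.19,-0.09,-0.34],"fingers":255},
    {"twist":[-6.6,3.1,11.8],"delta_pos":[0.19,-0.09,-0.34],"fingers":255},
    {"twist":[-6.6,3.1,11.8],"delta_pos":[0.38,-0.17,-0.68],"fingers":255},
    {"twist":[-6.6,3.1,11.8],"delta_pos":[0.57,-0.26,-1.02],"fingers":255},
    {"twist":[-6.6,3.1,11.8],"delta_pos":[0.76,-0.34,-1.38],"fingers":255},
    {"twist":[-6.6,3.1,11.8],"delta_pos":[0.78,-0.34,-1.41],"fingers":255},
  ],
)

```text
time: 17.25
position: [0.5062, -0.1406, 0.1392]
tcp_rot: [0.238, 0.766, 0.584, 0.126]
wrist_force: [-3.3, 0.1, 3.2]
opening: 0.0137
```

```bash
python3 f.py
```

```text
twist [-0.1 -0.1 -0.2] dpos [ 0.06 -0.32 -0.04] | [ 0.5062 -0.1406  0.1392] [-0.39  0.07  2.19 -0.07  0.34 -0.06] F [-3.3  0.1  3.2] open 0.0137 t 17.25
Fax 4.3 ax mm -0.65 lat [-3.   0.4] Mz 0.03568395183506434
```

Home again (−0.65 mm, the same stop, 16.2 mm below the top of travel). Release and retreat.

Emit:
send_rows(
  series=[
    {"twist":[0,0,0],"delta_pos":[0,0,0],"fingers":255},
    {"twist":[0,0,0],"delta_pos":[0,0,0],"fingers":0},
    {"twist":[0,0,0],"delta_pos":[0,0,0],"fingers":0},
    {"twist":[0,0,0],"delta_pos":[0,0,0],"fingers":0},
    {"twist":[0,0,0],"delta_pos":[0,0,0],"fingers":0},
    {"twist":[0,0,0],"delta_pos":[0,0,0],"fingers":0},
    {"twist":[0,0,0],"delta_pos":[0,0,0],"fingers":0},
  ],
)

```text
time: 18.12
position: [0.5062, -0.1406, 0.1392]
tcp_rot: [0.238, 0.766, 0.584, 0.126]
wrist_force: [-0.4, 0.3, 0.7]
opening: 0.0701
```

Emit:
send_rows(
  series=[
    {"twist":[0,0,0],"delta_pos":[-0.9,0.4,1.7],"fingers":0},
    {"twist":[0,0,0],"delta_pos":[-2.4,1.1,4.3],"fingers":0},
    {"twist":[0,0,0],"delta_pos":[-4.2,2,7.7],"fingers":0},
    {"twist":[0,0,0],"delta_pos":[-6.1,2.9,11.1],"fingers":0},
    {"twist":[0,0,0],"delta_pos":[-6.1,2.9,11.1],"fingers":0},
    {"twist":[0,0,0],"delta_pos":[-6.1,2.9,11.1],"fingers":0},
  ],
)

```text
time: 18.88
position: [0.4449, -0.1116, 0.2493]
tcp_rot: [0.238, 0.766, 0.584, 0.126]
wrist_force: [-0.6, -0.5, 0.0]
opening: 0.0942
```

Run:
```python
from pose import *
from meas import run
s=ctrl.observe();np.save("w6.npy",np.r_[s["position"],s["tcp_rot"]])
b=viewer.capture("wrist")[:,:,::-1];cv2.imwrite("pics/w6.png",b);run("w6",np.array([.503,-.144,.139]))
cv2.imwrite("pics/scene2.png",viewer.capture("scene")[:,:,::-1])
d=cv2.absdiff(b,cv2.imread("pics/w5.png"));print("w6-w5 mean diff",d[145:345,226:426].mean())
```

```text
w6 crown c [0.7 3.6] r 79.6 rms 0.57 79
gaps deg [-121.5, -120.5, -119.5, -118.5, -117.5, -116.5, -115.5, -114.5, -113.5, -112.5, -111.5, -28.5, -27.5, -26.5, -25.5, -24.5, -23.5, -22.5, -21.5, 57.5, 58.5, 59.5, 60.5, 61.5, 62.5, 63.5, 64.5, 65.5, 66.5, 67.5, 148.5, 149.5, 150.5, 151.5, 152.5, 153.5, 154.5, 155.5, 156.5, 157.5, 158.5]
orange centre 158.3 span [129.5 187.2] r [74.  91.6]
blue centre -112.9 span [-140.8  -85. ] r [83.8 91.4]
green centre 68.2 span [39.4 96.9] r [81.8 90.8]
yellow [325.9 154. ] [-63.8  30.7] ang 154.3
yellow [325.5 226. ] [-17.6   7.5] ang 156.9
w6-w5 mean diff 3.4896166666666666
```

View pics/scene2.png

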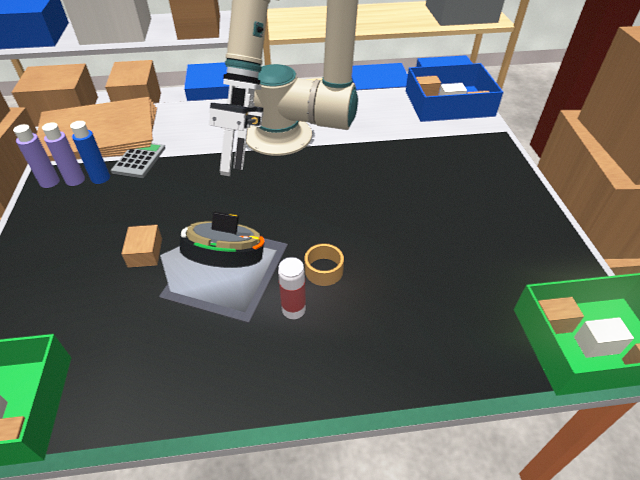

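The picture shows the cap home with its window towards orange (stud at about 258,237). The can (292,290), tape (324,264) and carton (142,246) have not moved, and the gripper is clear. I am handing the job in.

```bash
python3 -c "
from workcell import ctrl
print(ctrl.close_job())"
```

```text
the job is handed in; nothing more can be done
None
```

The cap is turned to orange and locked fully home in the orange stop. The handle is released, the gripper has backed well clear, and the job is handed in. It took about 19 s of the 61 s allowed.

I lifted the cap by its handle and turned it about 154° anticlockwise. I lowered it into the orange notch, then lifted it once more, checked the heights and seated it again.

**Last checks**
- **Angle:** the stud measures 154.3° and the orange notch 153.5°, which is within the slack. The crown stands about 4.8° (0.083 rad) off the orange compartment's centre line, within the stated play.
- **Home:** the cap stopped firmly under about 20 N. That stop lies 16.1 to 16.2 mm below the top of travel, against 16 mm stated, so I take it as fully home.
- **Bystanders:** the can, carton and tape roll look unmoved in the final scene picture.

**One disagreement:** the drop from riding on the crown to home measured about 6.7 mm, by both the arm and the cameras, not the stated 8 mm. I relied on the full travel instead, since it matched.

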